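Clamp the sharpening stone in its sloping rest

TASK

Get the sharpening rest ready for the scissors: draw its sprung curved arm back up the slope until it snaps over and stays back by itself, lay the broad flat stone gently and squarely, without dropping it, on the sloping bed, against the ledge along its lower edge and against the end stop at the right, and let go of it. Then bring the arm over again so that its spring clamps the stone, and leave everything else on the table where it is.

Things in the scene. Friction and masses are not known exactly. Their poses are not given: they have to be found in the camera images.
- rest: Sharpening rest: folded sheet-steel stand fixed to the table, 125 x 155 mm, 105 mm high at the back. Its bed slopes 30 degrees, down towards its front (the robot's side, turned by the rest's yaw). Origin on the table below stone_seat. The bed sheet spans x -34 to 108, y -84 to 70 mm in stone_seat's axes.
- stone_seat (a point): Where the centre of the seated flat stone belongs on the rest. Axes: x up the slope, y left along the ledge, z out of the bed. In these axes (mm): two aluminium bearers, 22 wide at y = +/-39, x -22 to 28, carry the stone at z = -8; between them the bare sheet lies at z = -18.
- ledge (a point): Middle of the ledge along the lower edge of the bed, at (-20, 0, -1) mm in stone_seat's axes: two pads, each 22 mm wide, 8 mm thick, at y = +/-39, whose faces at x = -20 carry the stone's long side; above z = -1 their lips flare outward by 30 degrees, up to z = 6, x = -24. The 56 mm gap between them leaves room for a finger.
- end_stop (a point): End stop at the bed's right end; the point is at (-4, -55, -1) mm in stone_seat's axes. The stone's end rests against its face at y = -55, x -15 to 7, 8 mm thick; above z = -1 its lip flares outward by 30 degrees, up to z = 6, y = -59.
- flat_stone: Broad flat white ceramic sharpening stone, 110 long x 40 wide x 16 mm thick, about 160 g, lying flat on the table at the start. Origin at its centre, y along its length, x across its width, z through its thickness; either face and either end may be used.
- clip_arm (a joint): Angle of the curved arm (rad). 0: at rest, sprung down the slope, its nose 11 mm past the line of a seated stone's upper side; about 0.17: bearing on a seated stone; 1.13: fully back on its stop. Dead centre at about 0.73: below it the spring drives the arm down the slope (4 N at the nose), above it holds the arm back. Moving the pin takes up to 5 N, more if fast; the swing is damped.
- clip_pin (a point): Upright round steel pin on the arm by which it is moved, 12 mm across, z axis along the pin, square to the bed. The point is 14 mm below the pin's top and 12 mm above the top of the arm's 8 mm bar. It turns about clip_pivot. In stone_seat's axes (mm): about (40, -12, 16) at rest, (50, -12, 16) on a seated stone, (93, -45, 16) fully back.
- clip_pivot (a point): Point on the arm's pivot axis (square to the bed), as far from the bed as clip_pin and 59 mm from it; seen square on to the bed the arm turns clockwise as it is drawn back. In stone_seat's axes: (40, -70, 16) mm. The pivot's own parts end 10 mm below this point.
- stick_stone: Slender white ceramic stick stone, 100 x 14 x 14 mm, lying on the table: not wanted now, to be left alone. Origin at its centre, y along its length.
- scissors: Steel dressing scissors, 56 x 150 x 6 mm, lying flat to the left of the rest; leave alone. Origin at the middle of the underside, y along the length.
- minute_timer: White minute timer with a black knob, 62 x 62 x 44 mm, behind and to the left of the rest; leave alone. Origin at the middle of the underside.

How it is judged (in metres and radians):
On the way, in this order (a step that is already met when the one before it is completed fails the run):
1. the arm has been drawn back and stays back by itself, untouched, at 1.0 rad or more (value of joint clip_arm above 1 rad and contact force between each of the arm, the fingers and rest below 0.1 N), for 0.2 s.
2. with the arm still back, the flat stone lies flat on the bed, let go, within 5 mm of the ledge and of the end stop and square to within 0.08 rad (value of joint clip_arm above 1 rad and x of flat_stone in the frame of stone_seat between -0.002 and 0.005 m and y of flat_stone in the frame of stone_seat between -0.002 and 0.005 m and z of flat_stone in the frame of stone_seat between -0.0025 and 0.0025 m and angle between the y axis of flat_stone and the y axis of stone_seat, either way round below 0.08 rad and angle between the z axis of flat_stone and the z axis of stone_seat, either way round below 0.05 rad and contact force between the fingers and flat_stone below 0.1 N), for 0.2 s.
At the end, for the whole second after the job is handed in: The flat stone lies still and flat on the bed (centre within 2.5 mm of the seat's height, faces parallel to the bed within 0.05 rad), against the ledge (within 2 mm, parallel within 0.035 rad) and no more than 5 mm from the end stop, with the arm closed on it (0.10 to 0.24 rad) (value of joint clip_arm between 0.1 and 0.24 rad and x of flat_stone in the frame of stone_seat between -0.002 and 0.002 m and y of flat_stone in the frame of stone_seat between -0.002 and 0.005 m and z of flat_stone in the frame of stone_seat between -0.0025 and 0.0025 m and angle between the y axis of flat_stone and the y axis of stone_seat, either way round below 0.035 rad and angle between the z axis of flat_stone and the z axis of stone_seat, either way round below 0.05 rad and linear speed of flat_stone below 0.02 m/s); the robot touches nothing.
It fails at once if the flat stone, out of the fingers, moves faster than 0.45 m/s, as when dropped from more than about 10 mm (linear speed of flat_stone above 0.45 m/s and contact force between the fingers and flat_stone below 0.1 N).
It fails at once if the stick stone is moved more than 20 mm (distance of stick_stone from where it was at the start of the episode above 0.02 m).
It fails at once if the scissors are moved more than 20 mm (distance of scissors from where it was at the start of the episode above 0.02 m).
It fails at once if the timer is moved more than 20 mm (distance of minute_timer from where it was at the start of the episode above 0.02 m).
It also fails if it takes over 64 s, if anything falls off the work surface, if the arm or the gripper's body presses on something with over 40 N, if the wrist force passes 120 N, or if a joint passes its speed limit or range.

ROBOT

A 6-joint arm with a two-finger parallel gripper is mounted at the origin on the work surface; the furniture and walls round the work are solid. World frame = base frame: x ahead of the robot, y to its left, z up, the work surface at z = 0. Lengths are in mm, angles in rad, forces in N, time in s.
With the tool pointing down it reaches from about 275 to 1000 mm from the base axis. Payload 8.4 kg.
Tool frame: the origin (TCP) lies midway between the tips of the shut fingers; the grasp point (between the pads) lies 19 mm behind it; z points along the fingers, y is the line along which they close (so a half turn about z gives the same grasp; the last joint's range is limited). The gripper opens to 85 mm and grips with 20 to 120 N. Pads are 22 mm wide; open, the fingers measure 114 mm over their backs; the gripper's body (76 mm by 85 mm) begins 54 mm behind the grasp point. The pads swing forward as they close: fully open they stand 13 mm farther back than shut.
Start: joints at [-1.154, 0.353, 1.633, -0, 1.155, -0.002], TCP at [254.164, -570.989, 231.281] pointing down, gripper open.
Joint ranges: [-2.63, 2.63], [-0.92, 2.1], [0.06, 2.66], [-1.3, 4.44], [0, 2.69], [-3.02, 3.02]. Speed limits (rad/s): [2.22, 2.22, 2.79, 3.14, 3.14, 3.14].

INTERFACE

Orientations are given as [roll, pitch, yaw] about the fixed x, y, z axes, in that order (R = Rz(yaw) Ry(pitch) Rx(roll)).
In Python, from rig import * gives the robot as it stands.
- The arm moves only by the shell command python3 -m jog 'ROWS' [FORCE]. ROWS is JSON, a list of rows, each an object of numbers: "x", "y", "z": the shift along the tool's x, y, z in cm; "spin": the turn about the tool's z in rad; "grip": the closure, from 0 (fully open) to 1 (shut). In form: [{"x": .., "y": .., "z": .., "spin": .., "grip": ..}, ...]. A call has 1 to 20 rows; each row shifts and turns the commanded pose from where the row before left it, along the tool's axes as they then stand; what a row does not reach is not made up. A row lasts 1/12 s, in which the tool goes at most 41.7 mm and 7.16 degrees, less where a joint would pass 70% of its speed; a pose out of reach is approached as far as the arm can. A call with a gripper value outside its range is refused whole. The fingers move at their own pace and stop on an object; FORCE is the grip in N (left out, the last holds). Time passes only in rows, so rows that do not move let the fingers close. It gives the time, the measured TCP pose, the force, the opening and the grip force at its end, in the units of the state.
- sense(): the state, without advancing time (a new reading comes with each control period).
- grab_frame(name): name is "side" or "top"; returns a dict with "pixels" (480x640x3 uint8, blue, green, red), "camera_matrix" (3x3 intrinsics, pixels), "k1" (the pictures are not rectified: a ray, as slopes to the right and down, at radius r is drawn at 1 + k1 r^2 times it, then the intrinsics apply), "rvec" (rotation vector, rad) and "tvec" (3), from world to camera coordinates, as OpenCV has them. Camera axes: x right, y down, z forward; pixel columns grow to the right and rows downward; lengths in mm; the calibration is good to about 2 mm. A picture is of the moment at which its call begins. There is no depth.
- sign_off(): hands the job in; it is judged then, once.
The state is a dict: "clock": time; "qpos": joint angles; "qvel": joint speeds; "joint_efforts": joint torques, N m; "eef_pos": TCP position; "tcp_rot": TCP orientation; "contact_force": force on the tool from outside, world axes, zero at the start; "wrist_torque": the same for the moment, N m; "opening": opening from 0.0 (shut) to 1.0 (fully open); "grasp_force": force on a finger pad.
Only numpy, scipy, OpenCV 4.12 (cv2) and the standard library are available. Lean on these libraries where they do the work, as an engineer would, in place of code of your own. Each camera call takes 0.05 s, during which the arm holds its last target. There are 200 camera calls.

## Working session

There is one attempt and no reset: what is moved stays moved. The work goes in short steps, Python scripts to look and compute and a shell command to move; the robot and the scene stay as the last step left them, time stands still between calls to the robot, and variables do not carry over. Pictures are saved under pics/ and viewed, at most 10 in all, crops included, and the job is handed in when it is done.

```bash
mkdir -p pics; ls; python3 - <<'E'
from rig import *
import cv2
for n in("side","top"):
    f=grab_frame(n); cv2.imwrite(f"pics/{n}0.png",f["pixels"]); print(n,f["camera_matrix"],f["k1"],f["rvec"],f["tvec"])
print(sense())
E
```

```text
pics
side [[624.756267     0.         313.18262981]
 [  0.         624.756267   246.08206195]
 [  0.           0.           1.        ]] -0.2091454591223823 [ 1.96379925 -0.38763239  0.2562467 ] [-517.71187342  120.83076284 1195.88648949]
top [[575.98995773   0.         331.47843158]
 [  0.         575.98995773 233.09643785]
 [  0.           0.           1.        ]] -0.14972136492468216 [ 2.14034722 -2.19440184  0.07390523] [ -83.26870396  538.57273169 1149.29875671]
{'clock': 0.1, 'qpos': array([-1.15438158e+00,  3.53571989e-01,  1.63405008e+00,  2.21236571e-05,
        1.15516721e+00, -2.40581868e-03]), 'qvel': array([ 4.98518246e-04, -2.17141446e-05, -9.85692445e-04,  1.13696832e-03,
       -2.59549972e-03, -1.32506799e-03]), 'joint_efforts': array([ 5.40595920e-04, -6.06355691e+01, -3.42817533e+01,  8.37725963e-06,
        3.79167963e-03,  6.54801261e-05]), 'eef_pos': array([ 254.01420933, -570.60448328,  230.64519624]), 'tcp_rot': array([-3.14039608e+00, -2.31081918e-05,  4.18811604e-01]), 'contact_force': array([-0.27695084,  0.12741829, -0.3739031 ]), 'wrist_torque': array([0.02142908, 0.01849422, 0.04416811]), 'grasp_force': 0.0, 'opening': 1.003490756418123}
```

View pics/side0.png

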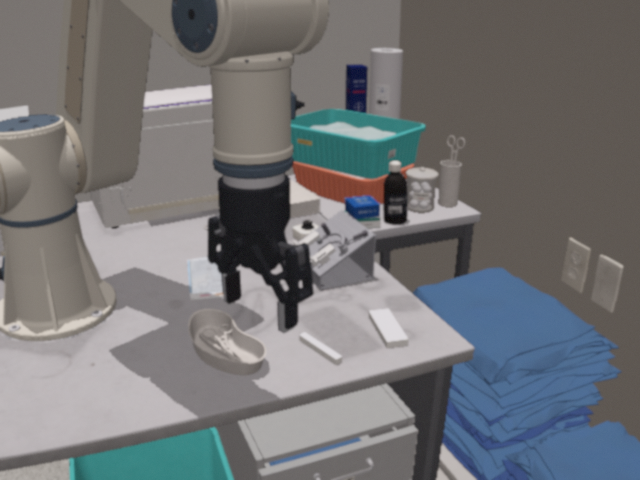

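View pics/top0.png

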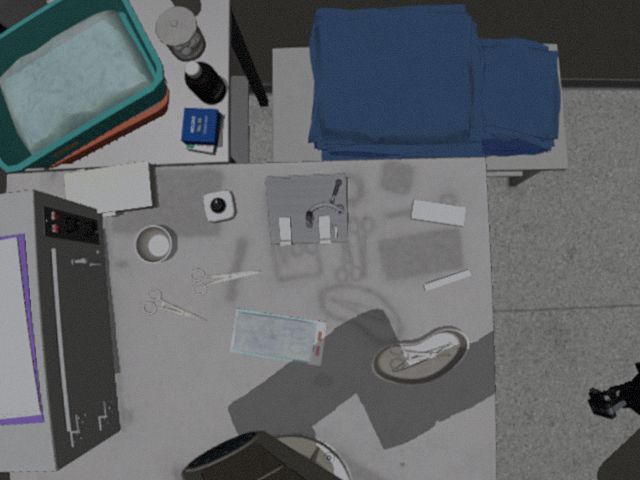

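The side view shows the rest partly behind the gripper at about (335,245), with the flat stone at (388,326) and the stick at (320,347). In the top view the rest is at (307,210), the flat stone at (438,213), the stick at (447,280) and the timer at (218,206).

```bash
cat > h.py <<'E'
from rig import *
import cv2, numpy as np, json, os
from scipy.optimize import least_squares
from scipy.spatial.transform import Rotation as Ro
def cal(f): return dict(K=np.array(f["camera_matrix"],float),k=f["k1"],r=np.array(f["rvec"],float),t=np.array(f["tvec"],float))
def load():
    d=json.load(open("cal.json")); return {n:dict(K=np.array(c["K"]),k=c["k"],r=np.array(c["r"]),t=np.array(c["t"])) for n,c in d.items()}
def proj(c,P): return cv2.projectPoints(np.atleast_2d(np.array(P,float)),c["r"],c["t"],c["K"],np.array([c["k"],0,0,0.]))[0][:,0]
def atz(c,px,z):
    return least_squares(lambda q:(proj(c,[q[0],q[1],z])-px).ravel(),[400,-200]).x
def tri(cs,pxs): # pxs dict name->px
    return least_squares(lambda q:np.concatenate([(proj(cs[n],q)-p).ravel() for n,p in pxs.items()]),[500,-200,30])
def crop(im,x0,y0,x1,y1,s): return cv2.resize(im[y0:y1,x0:x1],None,fx=s,fy=s,interpolation=cv2.INTER_CUBIC)
def seatT(p): # x,y,z,yaw
    R=Ro.from_euler('z',p[3])*Ro.from_euler('y',-30,degrees=True); return R.as_matrix(),np.array(p[:3])
E
python3 - <<'E'
from h import *
d={}
for n in("side","top"):
    f=grab_frame(n); c=cal(f); d[n]={k:(v.tolist() if hasattr(v,"tolist") else v) for k,v in c.items()}
    b=(255,165,475,295,3.2) if n=="top" else (275,195,425,365,3.5)
    cv2.imwrite(f"pics/{n}1.png",crop(f["pixels"],*b))
json.dump(d,open("cal.json","w"))
cs=load()
for p in [(488,165),(438,213),(285,230),(325,230)]: print(p,atz(cs["top"],p,0))
E
```

```text
(488, 165) [ 674.1511078  -430.38425946]
(438, 213) [ 574.60597684 -319.20871827]
(285, 230) [5.47277963e+02 2.68533461e-01]
(325, 230) [545.11242814 -82.97245497]
```

View pics/top1.png

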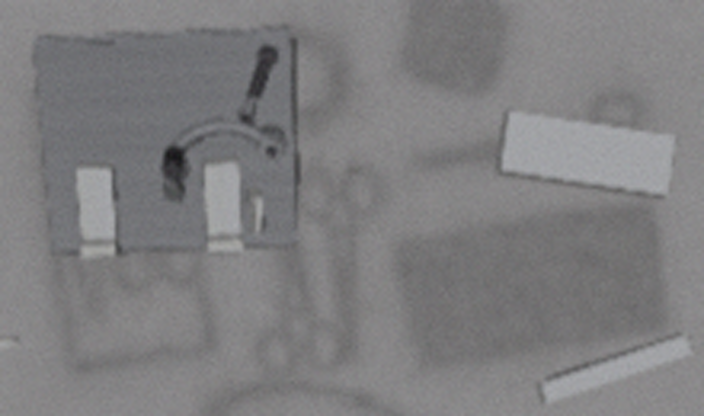

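View pics/side1.png

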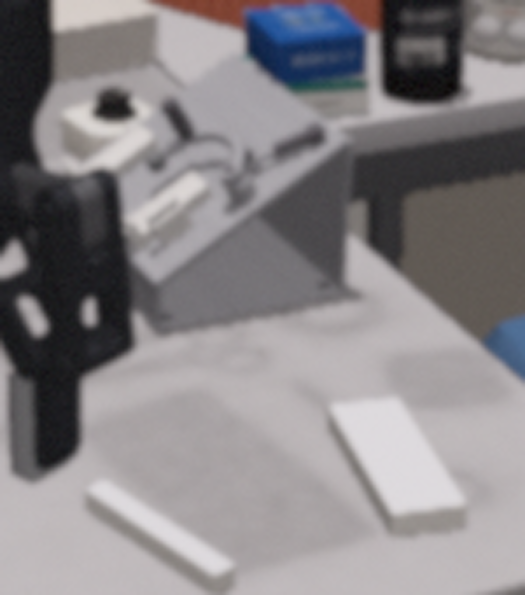

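Top crop (3.2× from (255,165)): bed corners at (36,37), (291,28), (296,244) and (52,252), bearers near (95,205) and (222,200), pin near (173,160), flat stone corners at (510,110), (674,135), (667,190) and (501,166). In the side crop the stone's top corners are (330,403), (400,398), (464,503) and (392,518), and the bed's right edge runs from (348,133) to (150,282).

```bash
cat > fit.py <<'E'
from h import *
cs=load()
T=lambda u,v:((u+.5)/3.2-.5+255,(v+.5)/3.2-.5+165)
S=lambda u,v:((u+.5)/3.5-.5+275,(v+.5)/3.5-.5+195)
rest=[("top",T(36,37),(108,70,-18)),("top",T(291,28),(108,-84,-18)),("top",T(296,244),(-34,-84,-18)),("top",T(52,252),(-34,70,-18)),
("top",T(76,170),(28,50,-8)),("top",T(111,168),(28,28,-8)),("top",T(204,166),(28,-28,-8)),("top",T(240,163),(28,-50,-8)),
("side",S(348,133),(108,-84,-18)),("side",S(150,282),(-34,-84,-18)),("side",S(238,53),(108,70,-18))]
def res(p,f,pts): 
    R,t=f(p); return np.concatenate([(proj(cs[n],R@np.array(q,float)+t)-px).ravel() for n,px,q in pts])
o=least_squares(res,[560,-40,50,0],args=(seatT,rest),loss="soft_l1",x_scale=[10,10,10,.1])
print("rest",o.x.round(3)); print(res(o.x,seatT,rest).reshape(-1,2).round(1).tolist())
np.save("seat.npy",o.x)
R,t=seatT(o.x)
for n,q in [("pinrest top",(40,-12,30)),("pin pt",(40,-12,16)),("piv",(40,-70,6))]:
    print(n,(R@q+t).round(1), ((proj(cs["top"],R@q+t)[0]+.5-[255,165])*3.2).round(),((proj(cs["side"],R@q+t)[0]+.5-[275,195])*3.5).round())
def fl(p): return Ro.from_euler('z',p[3]).as_matrix(),np.array(p[:3])
h=8
st=[("top",T(510,110),(20,55,h)),("top",T(674,135),(20,-55,h)),("top",T(667,190),(-20,-55,h)),("top",T(501,166),(-20,55,h)),
("side",S(330,403),(20,55,h)),("side",S(400,398),(20,-55,h)),("side",S(464,503),(-20,-55,h)),("side",S(392,518),(-20,55,h))]
# side-view corner order: try both
for perm in ([0,1,2,3],[1,2,3,0],[3,0,1,2],[2,3,0,1]):
    s2=st[:4]+[(st[4+i][0],st[4+i][1],st[4+k][2]) for k,i in enumerate(perm)]
    o=least_squares(res,[575,-320,8,-.1],args=(fl,s2),x_scale=[10,10,10,.1])
    print("stone",o.cost.round(2),o.x.round(3)); 
    if o.cost<30: print(res(o.x,fl,s2).reshape(-1,2).round(1).tolist())
E
python3 fit.py
```

```text
rest [ 5.37976e+02 -4.44960e+01  6.75780e+01  1.00000e-03]
[[-0.4, 0.6], [0.3, 1.1], [0.3, 0.5], [0.2, 0.0], [-0.1, -0.9], [0.2, -0.6], [-0.2, -0.7], [-0.2, -0.1], [-0.1, 1.0], [0.6, -0.1], [-0.6, -1.1]]
pinrest top [557.6 -56.5 113.6] [174. 172.] [168. 102.]
pin pt [564.6 -56.5 101.4] [175. 162.] [179. 119.]
piv [ 569.7 -114.5   92.8] [272. 153.] [227. 167.]
stone 1661.24 [ 5.76028e+02 -3.16151e+02  4.20500e+00  1.70000e-02]
stone 4.23 [ 5.75272e+02 -3.17727e+02  5.00000e+00 -1.85000e-01]
[[-0.6, -0.8], [0.5, -0.2], [0.0, 1.7], [-0.6, 0.7], [0.1, -0.1], [1.3, 0.5], [0.1, -1.1], [-0.2, 0.7]]
stone 3183.48 [ 576.849 -315.064    4.682   -0.586]
stone 1203.37 [ 575.952 -316.866    4.97    -0.619]
```

```bash
python3 -m jog '[{"spin":0.105,"grip":0.5},{"spin":0.105,"grip":0.5},{"spin":0.105,"grip":0.5},{"spin":0.104,"grip":0.5},{"x":2.05,"y":-3.43,"grip":0.5},{"x":2.05,"y":-3.43,"grip":0.5},{"x":2.05,"y":-3.43,"grip":0.5},{"x":2.05,"y":-3.43,"grip":0.5},{"x":2.05,"y":-3.43,"grip":0.5},{"x":2.05,"y":-3.43,"grip":0.5},{"x":2.05,"y":-3.43,"grip":0.5},{"x":2.05,"y":-3.43,"grip":0.5},{"x":2.05,"y":-3.43,"grip":0.5},{"x":2.05,"y":-3.43,"grip":0.5},{"x":2.05,"y":-3.43,"grip":0.5},{"x":2.05,"y":-3.43,"grip":0.5},{"x":2.05,"y":-3.43,"grip":0.5},{"x":2.05,"y":-3.43,"grip":0.5},{"x":2.05,"y":-3.43,"grip":0.5}]' 20; python3 -m jog '[{"z":4,"grip":0.5},{"z":3,"grip":0.5},{"grip":0.5},{"grip":0.5}]'
python3 - <<'E'
from h import *
s=sense();print(s["eef_pos"],s["tcp_rot"],s["opening"],s["contact_force"])
cs=load()
f=grab_frame("side");a=crop(f["pixels"],275,170,425,290,4)
cv2.imwrite("pics/side2.png",a)
p=proj(cs["side"],s["eef_pos"])[0]; print(((p+.5-[275,170])*4))
R,t=seatT(np.load("seat.npy"))
for q in [(40,-12,30),(40,-12,16),(40,-12,4)]: print(((proj(cs["side"],R@q+t)[0]+.5-[275,170])*4).round())
E
```

```text
[ 254.02602548 -570.72895336  230.83362852] [-3.14072426e+00  4.33367158e-05  4.18825875e-01] 0.9994092790866375 [-0.0585269   0.59573148 -0.14777886]
[-69.35625119 614.57959764]
[192. 216.]
[205. 236.]
[215. 252.]schema error: expected keys x, y, z, spin, grip
schema error: expected keys x, y, z, spin, grip
```

View pics/side2.png

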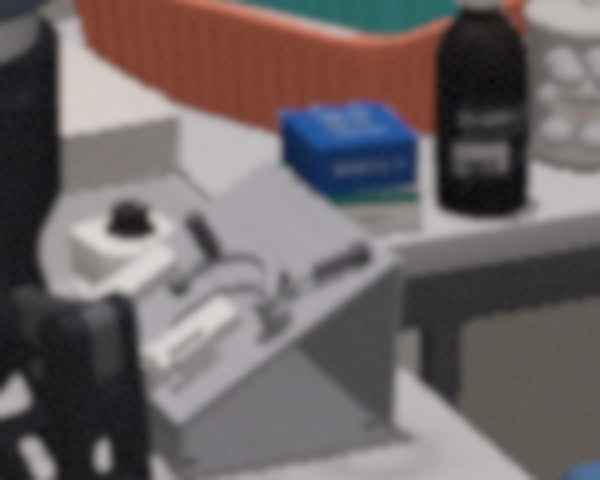

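The rows need all keys, so nothing moved. The picture is still useful: the dark pin runs from (195,215) to (213,255), which matches the predicted (192,216)–(215,252).

```bash
python3 -m jog '[{"x":0,"y":0,"z":0,"spin":0.105,"grip":0.5},{"x":0,"y":0,"z":0,"spin":0.105,"grip":0.5},{"x":0,"y":0,"z":0,"spin":0.105,"grip":0.5},{"x":0,"y":0,"z":0,"spin":0.104,"grip":0.5},{"x":2.05,"y":-3.43,"z":0,"spin":0,"grip":0.5},{"x":2.05,"y":-3.43,"z":0,"spin":0,"grip":0.5},{"x":2.05,"y":-3.43,"z":0,"spin":0,"grip":0.5},{"x":2.05,"y":-3.43,"z":0,"spin":0,"grip":0.5},{"x":2.05,"y":-3.43,"z":0,"spin":0,"grip":0.5},{"x":2.05,"y":-3.43,"z":0,"spin":0,"grip":0.5},{"x":2.05,"y":-3.43,"z":0,"spin":0,"grip":0.5},{"x":2.05,"y":-3.43,"z":0,"spin":0,"grip":0.5},{"x":2.05,"y":-3.43,"z":0,"spin":0,"grip":0.5},{"x":2.05,"y":-3.43,"z":0,"spin":0,"grip":0.5},{"x":2.05,"y":-3.43,"z":0,"spin":0,"grip":0.5},{"x":2.05,"y":-3.43,"z":0,"spin":0,"grip":0.5},{"x":2.05,"y":-3.43,"z":0,"spin":0,"grip":0.5},{"x":2.05,"y":-3.43,"z":0,"spin":0,"grip":0.5},{"x":2.05,"y":-3.43,"z":0,"spin":0,"grip":0.5}]' 20; python3 -m jog '[{"x":0,"y":0,"z":4,"spin":0,"grip":0.5},{"x":0,"y":0,"z":3,"spin":0,"grip":0.5},{"x":0,"y":0,"z":0,"spin":0,"grip":0.5},{"x":0,"y":0,"z":0,"spin":0,"grip":0.5},{"x":0,"y":0,"z":0,"spin":0,"grip":0.5},{"x":0,"y":0,"z":0,"spin":0,"grip":0.5}]'
python3 - <<'E'
from h import *
s=sense();print(s["eef_pos"],s["tcp_rot"],s["opening"],s["contact_force"])
cs=load()
f=grab_frame("side");a=crop(f["pixels"],255,150,405,270,4)
cv2.imwrite("pics/side3.png",a)
p=proj(cs["side"],s["eef_pos"])[0]; print(((p+.5-[255,150])*4))
E
```

```text
clock: 1.83
eef_pos: [562.5, -54.6, 231.4]
tcp_rot: [3.142, -0.0, -0.0]
contact_force: [1.0, -0.2, 0.6]
opening: 0.503
grasp_force: 0.0
clock: 2.33
eef_pos: [563.0, -57.2, 163.4]
tcp_rot: [3.141, -0.003, -0.001]
contact_force: [-0.3, 0.4, 0.3]
opening: 0.501
grasp_force: 0.0
[562.98528415 -57.17047642 163.35630268] [ 3.14131966e+00 -3.01844963e-03 -1.05185258e-03] 0.5013391574995403 [-0.25986842  0.40933829  0.33230215]
[283.5405938  205.08895966]
```

View pics/side3.png

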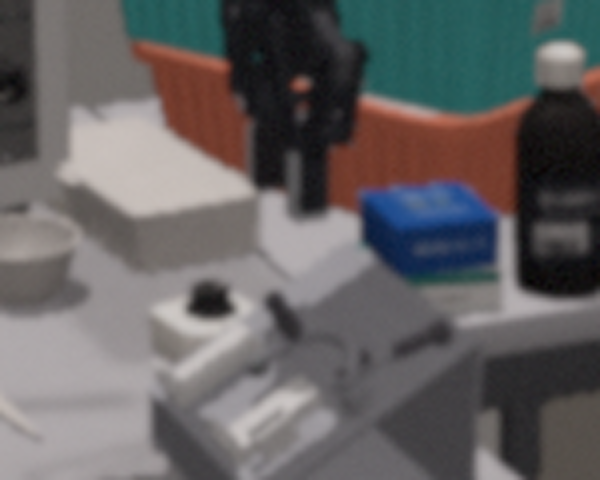

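The two fingertips are at (268,188) and (307,217), their middle close to the projected TCP. The pin's top is at (272,295), as predicted. I'll lower and grip it.

```bash
python3 -m jog '[{"x":-0.15,"y":-0.07,"z":2.5,"spin":0,"grip":0.5},{"x":0,"y":0,"z":2,"spin":0,"grip":0.5},{"x":0,"y":0,"z":1,"spin":0,"grip":0.5},{"x":0,"y":0,"z":0.8,"spin":0,"grip":0.5},{"x":0,"y":0,"z":0,"spin":0,"grip":0.5},{"x":0,"y":0,"z":0,"spin":0,"grip":0.5},{"x":0,"y":0,"z":0,"spin":0,"grip":1},{"x":0,"y":0,"z":0,"spin":0,"grip":1},{"x":0,"y":0,"z":0,"spin":0,"grip":1},{"x":0,"y":0,"z":0,"spin":0,"grip":1},{"x":0,"y":0,"z":0,"spin":0,"grip":1},{"x":0,"y":0,"z":0,"spin":0,"grip":1},{"x":0,"y":0,"z":0,"spin":0,"grip":1},{"x":0,"y":0,"z":0,"spin":0,"grip":1}]' 25
python3 - <<'E'
import numpy as np
# pin path, seat frame -> world deltas, in tool cm (x, -y, -z), steps
a=np.linspace(0,1.08,19); p=np.c_[40+58*np.sin(a),-70+58*np.cos(a)]
w=np.c_[p[:,0]*np.cos(np.pi/6),p[:,1],p[:,0]*.5]; d=np.diff(w,axis=0)/10*[1,-1,-1]
print(d.round(2).tolist())
E
```

```text
clock: 3.55
eef_pos: [560.9, -54.8, 99.3]
tcp_rot: [-3.14, -0.002, -0.001]
contact_force: [-0.8, 6.3, 3.4]
opening: 0.124
grasp_force: 24.8
[[0.3, 0.01, -0.17], [0.3, 0.03, -0.17], [0.3, 0.05, -0.17], [0.29, 0.07, -0.17], [0.29, 0.09, -0.17], [0.29, 0.11, -0.16], [0.28, 0.13, -0.16], [0.27, 0.15, -0.16], [0.26, 0.17, -0.15], [0.25, 0.19, -0.15], [0.24, 0.2, -0.14], [0.23, 0.22, -0.13], [0.22, 0.24, -0.13], [0.21, 0.25, -0.12], [0.19, 0.27, -0.11], [0.18, 0.28, -0.1], [0.17, 0.29, -0.1], [0.15, 0.3, -0.09]]
```

```bash
python3 -m jog '[{"x":0.30,"y":-0.05,"z":-0.17,"spin":0,"grip":1},{"x":0.30,"y":0.0,"z":-0.17,"spin":0,"grip":1},{"x":0.30,"y":0.0,"z":-0.17,"spin":0,"grip":1},{"x":0.29,"y":0.05,"z":-0.17,"spin":0,"grip":1},{"x":0.29,"y":0.09,"z":-0.17,"spin":0,"grip":1},{"x":0.29,"y":0.11,"z":-0.16,"spin":0,"grip":1},{"x":0.28,"y":0.13,"z":-0.16,"spin":0,"grip":1},{"x":0.27,"y":0.15,"z":-0.16,"spin":0,"grip":1},{"x":0.26,"y":0.17,"z":-0.15,"spin":0,"grip":1},{"x":0.25,"y":0.19,"z":-0.15,"spin":0,"grip":1}]'
```

```text
clock: 4.38
eef_pos: [588.3, -62.1, 115.0]
tcp_rot: [-3.138, 0.001, -0.001]
contact_force: [-1.2, 13.2, 3.1]
opening: 0.126
grasp_force: 24.4
```

```bash
python3 -m jog '[{"x":0.24,"y":0.20,"z":-0.14,"spin":0,"grip":1},{"x":0.23,"y":0.22,"z":-0.13,"spin":0,"grip":1},{"x":0.22,"y":0.24,"z":-0.13,"spin":0,"grip":1},{"x":0.21,"y":0.25,"z":-0.12,"spin":0,"grip":1},{"x":0.19,"y":0.27,"z":-0.11,"spin":0,"grip":1},{"x":0.18,"y":0.28,"z":-0.10,"spin":0,"grip":1},{"x":0.17,"y":0.29,"z":-0.10,"spin":0,"grip":1},{"x":0.15,"y":0.30,"z":-0.09,"spin":0,"grip":1},{"x":0,"y":0,"z":0,"spin":0,"grip":1},{"x":0,"y":0,"z":0,"spin":0,"grip":1}]'
```

```text
clock: 5.22
eef_pos: [609.5, -84.4, 127.0]
tcp_rot: [-3.141, -0.01, -0.001]
contact_force: [8.8, 4.9, 9.6]
opening: 0.123
grasp_force: 25.5
```

```bash
python3 -m jog '[{"x":0,"y":0,"z":0,"spin":0,"grip":0.7},{"x":0,"y":0,"z":0,"spin":0,"grip":0.6},{"x":0,"y":0,"z":0,"spin":0,"grip":0.6},{"x":0,"y":0,"z":0,"spin":0,"grip":0.6},{"x":0,"y":0,"z":0,"spin":0,"grip":0.6},{"x":0,"y":0,"z":-1,"spin":0,"grip":0.6},{"x":0,"y":0,"z":-2,"spin":0,"grip":0.5},{"x":0,"y":0,"z":-3,"spin":0,"grip":0.5},{"x":-0.5,"y":3,"z":-2,"spin":0,"grip":0.5},{"x":-0.5,"y":4,"z":0,"spin":0,"grip":0.5},{"x":-0.5,"y":4,"z":0,"spin":0,"grip":0.5},{"x":-0.5,"y":4,"z":0,"spin":0,"grip":0.5},{"x":-0.5,"y":4,"z":0,"spin":0,"grip":0.2},{"x":-0.5,"y":3,"z":0,"spin":0,"grip":0.2},{"x":0,"y":0,"z":0,"spin":0,"grip":0.2},{"x":0,"y":0,"z":0,"spin":0,"grip":0.2}]'
python3 - <<'E'
from h import *
s=sense();print(s["eef_pos"],s["tcp_rot"])
cs=load()
f=grab_frame("top");a=crop(f["pixels"],255,165,475,295,3.2)
cv2.imwrite("pics/top3.png",a)
R,t=seatT(np.load("seat.npy"))
for q in [(93,-45,30),(93,-45,4)]: print(((proj(cs["top"],R@q+t)[0]+.5-[255,165])*3.2).round())
E
```

```text
clock: 6.55
eef_pos: [573.8, -306.3, 204.1]
tcp_rot: [-3.141, -0.0, -0.003]
contact_force: [-0.0, 1.0, -0.1]
opening: 0.795
grasp_force: 0.0
[ 573.81789102 -306.2597942   204.14375592] [-3.14145157e+00 -1.31179364e-06 -3.24492521e-03]
[227.  86.]
[228.  70.]
```

View pics/top3.png

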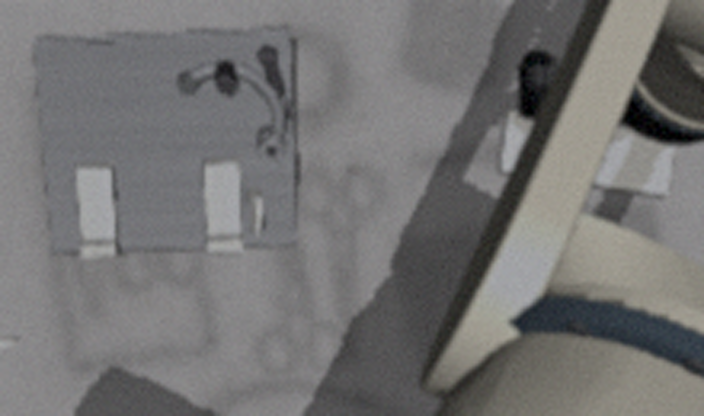

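The curved arm is back, with the pin at (227,77) as expected for 1.13 rad. The stone hasn't moved. Next I'll turn the tool and go down onto the stone.

```bash
python3 -m jog '[{"x":0.15,"y":1.14,"z":0,"spin":0,"grip":0.2},{"x":0,"y":0,"z":1,"spin":-0.116,"grip":0.2},{"x":0,"y":0,"z":1,"spin":-0.116,"grip":0.2},{"x":0,"y":0,"z":1,"spin":-0.116,"grip":0.2},{"x":0,"y":0,"z":1,"spin":-0.116,"grip":0.2},{"x":0,"y":0,"z":1,"spin":-0.116,"grip":0.2},{"x":0,"y":0,"z":1,"spin":-0.116,"grip":0.2},{"x":0,"y":0,"z":1,"spin":-0.116,"grip":0.2},{"x":0,"y":0,"z":1,"spin":-0.116,"grip":0.2},{"x":0,"y":0,"z":1,"spin":-0.116,"grip":0.2},{"x":0,"y":0,"z":1,"spin":-0.116,"grip":0.2},{"x":0,"y":0,"z":1,"spin":-0.116,"grip":0.2},{"x":0,"y":0,"z":1,"spin":-0.113,"grip":0.2},{"x":0,"y":0,"z":1,"spin":0,"grip":0.2},{"x":0,"y":0,"z":0,"spin":0,"grip":0.2},{"x":0,"y":0,"z":0,"spin":0,"grip":0.2},{"x":0,"y":0,"z":0,"spin":0,"grip":0.2}]'
python3 - <<'E'
from h import *
s=sense();print(s["eef_pos"],s["tcp_rot"])
E
```

```text
clock: 8.02
eef_pos: [576.4, -316.0, 74.3]
tcp_rot: [3.141, 0.0, 1.387]
contact_force: [-0.1, 0.2, -0.5]
opening: 0.799
grasp_force: 0.0
[ 576.43121259 -316.03029945   74.26294086] [3.14103704e+00 1.63681653e-04 1.38674970e+00]
```

```bash
python3 -m jog '[{"x":0,"y":0,"z":2.5,"spin":0,"grip":0.2},{"x":0,"y":0,"z":2.4,"spin":0,"grip":0.2},{"x":0,"y":0,"z":1.5,"spin":0,"grip":0.2},{"x":0,"y":0,"z":1.0,"spin":0,"grip":0.2},{"x":0,"y":0,"z":0,"spin":0,"grip":0.2},{"x":0,"y":0,"z":0,"spin":0,"grip":0.2},{"x":0,"y":0,"z":0,"spin":0,"grip":0.4},{"x":0,"y":0,"z":0,"spin":0,"grip":0.5},{"x":0,"y":0,"z":0,"spin":0,"grip":0.6},{"x":0,"y":0,"z":0,"spin":0,"grip":0.8},{"x":0,"y":0,"z":0,"spin":0,"grip":1},{"x":0,"y":0,"z":0,"spin":0,"grip":1},{"x":0,"y":0,"z":0,"spin":0,"grip":1},{"x":0,"y":0,"z":0,"spin":0,"grip":1}]' 40
```

```text
clock: 9.18
eef_pos: [576.4, -316.5, 1.2]
tcp_rot: [3.14, 0.001, 1.389]
contact_force: [-3.2, 0.1, 5.9]
opening: 0.456
grasp_force: 41.5
```

```bash
python3 -m jog '[{"x":0,"y":0,"z":-1,"spin":0,"grip":1},{"x":0,"y":0,"z":-3,"spin":0,"grip":1},{"x":0,"y":0,"z":-4,"spin":0,"grip":1},{"x":0,"y":0,"z":-4,"spin":0,"grip":1},{"x":0,"y":0,"z":-4,"spin":-0.091,"grip":1},{"x":0,"y":0,"z":-2,"spin":-0.091,"grip":1},{"x":2,"y":-0.45,"z":0,"spin":0,"grip":1},{"x":3.5,"y":-0.45,"z":0,"spin":0,"grip":1},{"x":3.5,"y":-0.45,"z":0,"spin":0,"grip":1},{"x":3.5,"y":-0.45,"z":0,"spin":0,"grip":1},{"x":3.5,"y":-0.45,"z":0,"spin":0,"grip":1},{"x":3.5,"y":-0.45,"z":0,"spin":0,"grip":1},{"x":3.5,"y":-0.45,"z":0,"spin":0,"grip":1},{"x":3,"y":-0.45,"z":0,"spin":0,"grip":1},{"x":1.5,"y":0,"z":0,"spin":0,"grip":1},{"x":0,"y":0,"z":2,"spin":0,"grip":1},{"x":0,"y":0,"z":2,"spin":0,"grip":1},{"x":0,"y":0,"z":1.5,"spin":0,"grip":1},{"x":0,"y":0,"z":0,"spin":0,"grip":1},{"x":0,"y":0,"z":0,"spin":0,"grip":1}]'
python3 - <<'E'
from h import *
s=sense();print(s["eef_pos"],s["tcp_rot"])
cs=load()
f=grab_frame("side");a=crop(f["pixels"],265,160,405,270,5)
cv2.imwrite("pics/side4.png",a)
f=grab_frame("top");cv2.imwrite("pics/top4.png",crop(f["pixels"],255,165,375,255,5))
g=lambda n,P,o:((proj(cs[n],P)+.5-o)*5).round().tolist()
e=s["eef_pos"]; 
P=[e+np.array(d) for d in [(20,54,15),(20,-56,15),(-20,-56,15),(-20,54,15),(-20,-56,-1)]]
print(g("side",P,[265,160]),g("top",P,[255,165]))
E
```

```text
clock: 10.85
eef_pos: [539.5, -41.1, 125.1]
tcp_rot: [-3.141, -0.0, 1.571]
contact_force: [0.6, 0.2, -1.1]
opening: 0.458
grasp_force: 41.1
[539.54860082 -41.08746279 125.08120778] [-3.14069345e+00 -9.83187149e-05  1.57076783e+00]
[[232.0, 206.0], [336.0, 294.0], [243.0, 307.0], [145.0, 218.0], [243.0, 345.0]] [[80.0, 260.0], [378.0, 252.0], [381.0, 361.0], [81.0, 368.0], [382.0, 364.0]]
```

View pics/side4.png

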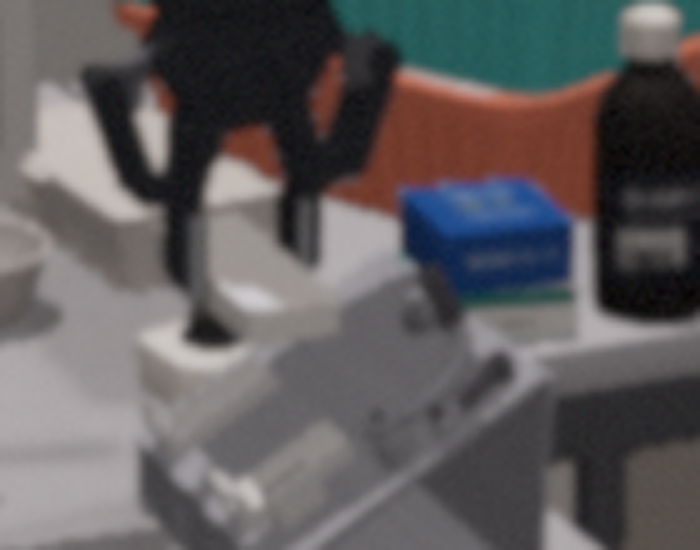

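The stone is level in the fingers. Its right end face has corners at (338,300), (245,310), (248,345) and (338,332), within about 5 px of the prediction. I'll check its y numerically in the top view.

```bash
python3 - <<'E'
import cv2,numpy as np
a=cv2.imread("pics/top4.png",0)
for r in (285,310,335,355): print(r,a[r,340:430:4], a[r,50:110:4])
E
```

```text
285 [139 140 128 102  68  58  80 104  95  64  28  24  48  64  72  67  67  71
  70  73  75  72  70] [134 133 134 133 135 136 136 136 135 134 135 134 132 132 135]
310 [143 138 111  68  46  51  68  78  74  52  29  35  65  83  90  98 101  92
  77  69  70  70  66] [112 114 113 113 115 113 114 115 114 112 115 115 114 117 119]
335 [139 132 107  68  46  45  53  62  73  94  86  72  74  84  77  91 104  94
  70  71  72  74  73] [78 76 74 74 73 73 75 77 74 73 72 75 79 78 78]
355 [138 112  75  55  42  51  85 119 130 120 112 111 102  82  75  94 101  83
  67  68  70  73  75] [134 131 131 132 125 121 112 108 126 148 146 131 121 114 112]
```

```bash
python3 -m jog '[{"x":0.2,"y":0.12,"z":1.5,"spin":0,"grip":1},{"x":0,"y":0,"z":1.5,"spin":0,"grip":1},{"x":0,"y":0,"z":1,"spin":0,"grip":1},{"x":0,"y":0,"z":0.6,"spin":0,"grip":1},{"x":0,"y":0,"z":0,"spin":0,"grip":1},{"x":0,"y":0,"z":0,"spin":0,"grip":1},{"x":0,"y":0,"z":0,"spin":0,"grip":1}]'; python3 -m jog '[{"x":0,"y":0,"z":0.1,"spin":0,"grip":1},{"x":0,"y":0,"z":0.1,"spin":0,"grip":1},{"x":0,"y":0,"z":0,"spin":0,"grip":1}]'
```

```text
clock: 11.53
eef_pos: [541.7, -39.3, 79.5]
tcp_rot: [3.141, 0.0, 1.571]
contact_force: [-0.3, 0.2, -1.9]
opening: 0.459
grasp_force: 41.1
clock: 11.78
eef_pos: [541.2, -39.2, 77.0]
tcp_rot: [3.141, 0.0, 1.571]
contact_force: [0.0, 0.6, -2.5]
opening: 0.453
grasp_force: 41.1
```

```bash
for i in 1 2 3; do python3 -m jog '[{"x":0,"y":0,"z":0.1,"spin":0,"grip":1},{"x":0,"y":0,"z":0,"spin":0,"grip":1},{"x":0,"y":0,"z":0,"spin":0,"grip":1}]' | egrep 'eef|contact'; done
```

```text
eef_pos: [541.2, -39.2, 75.9]
contact_force: [-0.2, -0.3, -0.0]
eef_pos: [541.4, -39.2, 75.5]
contact_force: [-3.3, 0.5, 7.7]
eef_pos: [541.5, -39.2, 75.3]
contact_force: [-5.1, 0.7, 17.9]
```

```bash
python3 -m jog '[{"x":0,"y":0,"z":0,"spin":0,"grip":1},{"x":0,"y":0,"z":0,"spin":0,"grip":1},{"x":0,"y":0,"z":0.1,"spin":0,"grip":1},{"x":0,"y":0,"z":0.1,"spin":0,"grip":1},{"x":0,"y":0,"z":0,"spin":0,"grip":1},{"x":0,"y":0,"z":0,"spin":0,"grip":1}]' 20
```

```text
clock: 13.03
eef_pos: [541.5, -39.2, 74.4]
tcp_rot: [3.141, 0.0, 1.571]
contact_force: [-12.3, 1.0, 32.8]
opening: 0.457
grasp_force: 45.6
```

```bash
python3 -m jog '[{"x":0,"y":0,"z":-0.15,"spin":0,"grip":1},{"x":0,"y":0,"z":0,"spin":0,"grip":0.58},{"x":0,"y":0,"z":0,"spin":0,"grip":0.57},{"x":0,"y":0,"z":0,"spin":0,"grip":0.56},{"x":0,"y":0,"z":0,"spin":0,"grip":0.56}]'; for i in 1; do python3 -m jog '[{"x":0,"y":0,"z":0,"spin":0,"grip":0.55},{"x":0,"y":0,"z":0,"spin":0,"grip":0.55}]'; done
```

```text
clock: 13.45
eef_pos: [541.3, -39.2, 74.7]
tcp_rot: [3.141, 0.0, 1.571]
contact_force: [-5.6, 0.3, 16.6]
opening: 0.455
grasp_force: 43.8
clock: 13.62
eef_pos: [541.3, -39.2, 74.7]
tcp_rot: [3.141, 0.0, 1.571]
contact_force: [-5.0, -0.4, 16.8]
opening: 0.453
grasp_force: 43.8
```

```bash
python3 -m jog '[{"x":0,"y":0,"z":-0.05,"spin":0,"grip":0.545},{"x":0,"y":0,"z":0,"spin":0,"grip":0.54},{"x":0,"y":0,"z":0,"spin":0,"grip":0.54}]' 20;  python3 -m jog '[{"x":0,"y":0,"z":0,"spin":0,"grip":0.535},{"x":0,"y":0,"z":0,"spin":0,"grip":0.535}]' 20; python3 -m jog '[{"x":0,"y":0,"z":0,"spin":0,"grip":0.53},{"x":0,"y":0,"z":0,"spin":0,"grip":0.53}]' 20
```

```text
clock: 13.87
eef_pos: [541.3, -39.2, 74.7]
tcp_rot: [3.141, 0.0, 1.571]
contact_force: [-3.8, -0.0, 10.5]
opening: 0.458
grasp_force: 26.5
clock: 14.03
eef_pos: [541.3, -39.2, 74.6]
tcp_rot: [3.141, 0.0, 1.571]
contact_force: [-4.1, -0.6, 9.1]
opening: 0.468
grasp_force: 12.9
clock: 14.2
eef_pos: [541.1, -39.2, 74.1]
tcp_rot: [3.141, 0.0, 1.571]
contact_force: [-2.1, -0.7, 4.2]
opening: 0.472
grasp_force: 4.9
```

```bash
python3 -m jog '[{"x":0,"y":0,"z":0,"spin":0,"grip":0.526},{"x":0,"y":0,"z":0,"spin":0,"grip":0.523},{"x":0,"y":0,"z":0,"spin":0,"grip":0.52},{"x":0,"y":0,"z":0,"spin":0,"grip":0.517},{"x":0,"y":0,"z":0,"spin":0,"grip":0.514}]';  python3 -m jog '[{"x":0,"y":0,"z":0,"spin":0,"grip":0.51},{"x":0,"y":0,"z":0,"spin":0,"grip":0.505},{"x":0,"y":0,"z":0,"spin":0,"grip":0.5},{"x":0,"y":0,"z":0,"spin":0,"grip":0.495},{"x":0,"y":0,"z":0,"spin":0,"grip":0.49},{"x":0,"y":0,"z":0,"spin":0,"grip":0.485},{"x":0,"y":0,"z":0,"spin":0,"grip":0.48}]'
```

```text
clock: 14.62
eef_pos: [540.9, -39.1, 73.6]
tcp_rot: [-3.141, -0.0, 1.571]
contact_force: [-0.4, 0.1, -0.4]
opening: 0.483
grasp_force: 0.5
clock: 15.2
eef_pos: [541.1, -39.2, 73.8]
tcp_rot: [-3.141, -0.0, 1.571]
contact_force: [-0.2, -0.7, -1.4]
opening: 0.521
grasp_force: 0.5
```

```bash
python3 -m jog '[{"x":0,"y":0,"z":0,"spin":0,"grip":0.47},{"x":0,"y":0,"z":0,"spin":0,"grip":0.46},{"x":0,"y":0,"z":0,"spin":0,"grip":0.45},{"x":0,"y":0,"z":0,"spin":0,"grip":0.44},{"x":0,"y":0,"z":0,"spin":0,"grip":0.42},{"x":0,"y":0,"z":0,"spin":0,"grip":0.4},{"x":0,"y":0,"z":0,"spin":0,"grip":0.38}]'
python3 - <<'E'
from h import *
f=grab_frame("side");a=crop(f["pixels"],275,190,405,285,6)
cv2.imwrite("pics/side5.png",a)
E
```

```text
clock: 15.78
eef_pos: [541.2, -39.1, 73.8]
tcp_rot: [3.141, 0.0, 1.571]
contact_force: [-0.2, 0.8, -0.3]
opening: 0.621
grasp_force: 0.0
```

View pics/side5.png

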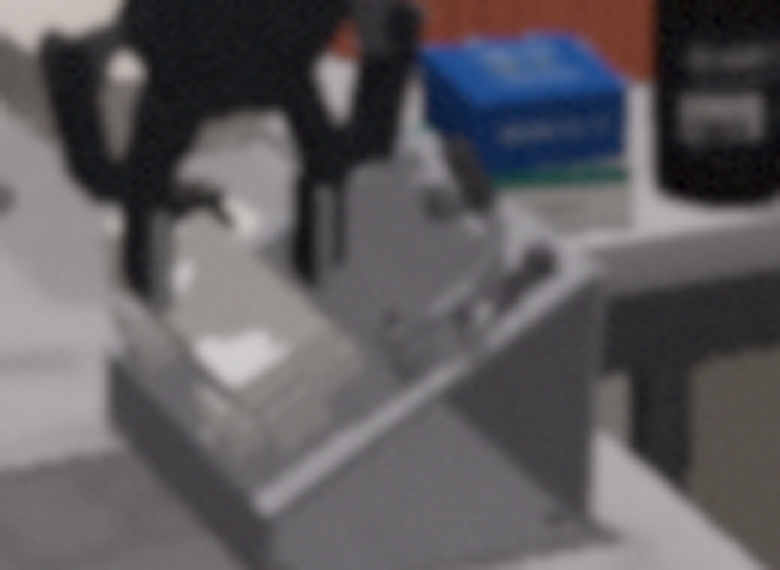

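The stone lies on the bed parallel to the slope. Its right end has its top corners at about (365,360) on the upper side and (243,407) on the lower, and its top left lower corner is near (165,318). I'll compare this with the seated pose.

```bash
python3 - <<'E'
from h import *
cs=load();R,t=seatT(np.load("seat.npy"))
g=lambda q:((proj(cs["side"],R@np.array(q,float)+t)[0]+.5-[275,190])*6).round().tolist()
for q in [(20,-55,8),(-20,-55,8),(-20,55,8),(20,-50,8),(25,-55,8)]: print(q,g(q))
print("right bed corner low",g((-34,-84,-18)),"up",g((108,-84,-18)))
E
```

```text
(20, -55, 8) [321.0, 331.0]
(-20, -55, 8) [226.0, 400.0]
(-20, 55, 8) [111.0, 281.0]
(20, -50, 8) [315.0, 325.0]
(25, -55, 8) [333.0, 322.0]
right bed corner low [261.0, 514.0] up [597.0, 265.0]
```

```bash
python3 -m jog '[{"x":0,"y":0,"z":-0.5,"spin":0,"grip":0.38},{"x":0,"y":0,"z":-1,"spin":0,"grip":0.38},{"x":0,"y":0,"z":-3,"spin":0,"grip":0.38},{"x":0,"y":0,"z":-4,"spin":0,"grip":0.38},{"x":0,"y":0,"z":-4,"spin":0,"grip":0.38},{"x":-3.5,"y":0.5,"z":0,"spin":0,"grip":0.38},{"x":-4,"y":0.5,"z":0,"spin":0,"grip":0.38},{"x":-4,"y":0.5,"z":0,"spin":0,"grip":0.38},{"x":-4,"y":0.5,"z":0,"spin":0,"grip":0.38},{"x":-4,"y":0.5,"z":0,"spin":0,"grip":0.38},{"x":-4,"y":0.5,"z":0,"spin":0,"grip":0.38},{"x":-3,"y":0,"z":0,"spin":0,"grip":0.38}]'
python3 - <<'E'
from h import *
cs=load();R,t=seatT(np.load("seat.npy"))
f=grab_frame("side");a=crop(f["pixels"],285,200,365,275,6.4)
f2=grab_frame("top");b=crop(f2["pixels"],265,195,325+30,260,4)
cv2.imwrite("pics/sideF.png",f["pixels"]);cv2.imwrite("pics/topF.png",f2["pixels"])
im=np.zeros((600,800,3),np.uint8)
b=crop(f2["pixels"],262,205,352,250,3.1); im[:a.shape[0],:a.shape[1]]=a
im[480:480+120,:b.shape[1]]=b[:120] if False else im[480:600,:b.shape[1]]
# lay out: side crop left 512x480, top crop right rotated 288 wide
b=crop(cv2.rotate(f2["pixels"][205:250,262:352],cv2.ROTATE_90_CLOCKWISE),0,0,45,90,6.2)
im[:b.shape[0],515:515+b.shape[1]]=b
im=cv2.convertScaleAbs(im,alpha=1.2)
cv2.imwrite("pics/both6.png",im)
E
```

```text
clock: 16.83
eef_pos: [571.6, -307.4, 200.1]
tcp_rot: [3.14, 0.001, 1.57]
contact_force: [0.5, -0.2, -0.1]
opening: 0.621
grasp_force: 0.0
```

View pics/both6.png

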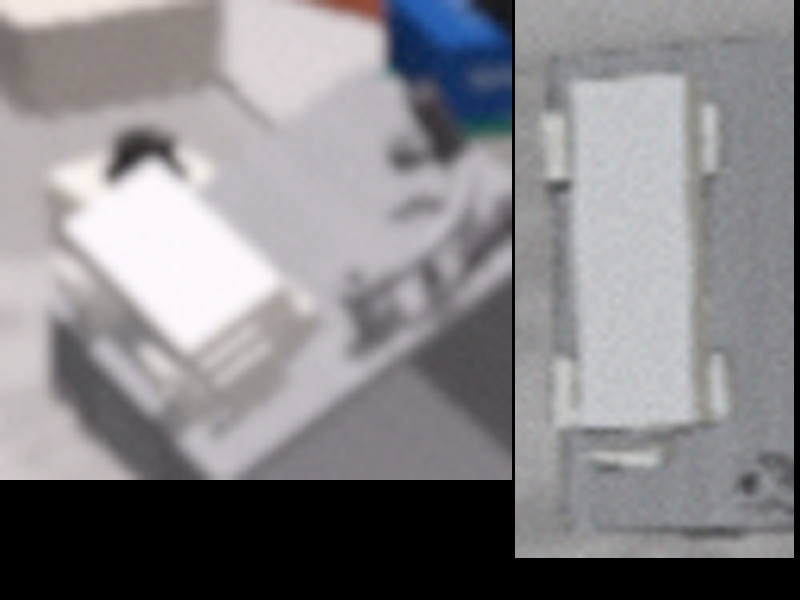

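Now it's clear. In the side part the stone's top-face corners are (155,165), (278,292), (190,350) and (65,228). In the rotated top part they are (570,80), (687,75), (693,422) and (578,428), and the end stop shows as a strip at (625,457) with a gap to the stone. I'll fit the stone's pose.

```bash
cat > sfit.py <<'E'
from h import *
cs=load();R,t=seatT(np.load("seat.npy"))
S=lambda u,v:((u+.5)/6.4-.5+285,(v+.5)/6.4-.5+200)
T=lambda u,v:((v+.5)/6.2-.5+262, 205+44-((u-515+.5)/6.2-.5))
pts=[("side",S(155,165),(20,55)),("side",S(278,292),(20,-55)),("side",S(190,350),(-20,-55)),("side",S(65,228),(-20,55)),
("top",T(570,80),(-20,55)),("top",T(687,75),(20,55)),("top",T(693,422),(20,-55)),("top",T(578,428),(-20,-55))]
def res(p,v=("side","top")):
    c,s=np.cos(p[3]),np.sin(p[3])
    return np.concatenate([(proj(cs[n],R@np.array([p[0]+c*a-s*b,p[1]+s*a+c*b,p[2]+8])+t)-px).ravel() for n,px,(a,b) in pts if n in v])
o=least_squares(res,[0,0,0,0],x_scale=[5,5,5,.1]);print(o.x.round(3),o.fun.reshape(-1,2).round(1).tolist())
for v in("side","top"):
    o=least_squares(lambda q:res([q[0],q[1],0,q[2]],(v,)),[0,0,0]);print(v,o.x.round(3),o.cost.round(2))
# reference features: end stop strip lip and ledge lips in top view
g=lambda q:(lambda p:(515+(44-(p[1]-205)+.5)*6.2,(p[0]-262+.5)*6.2))(proj(cs["top"],R@np.array(q,float)+t)[0])
for q in [(-15,-55,-1),(7,-55,-1),(-15,-59,6),(7,-59,6),(-24,50,6),(-24,28,6),(-24,-28,6),(-24,-50,6),(28,50,-8),(28,28,-8),(28,-28,-8),(28,-50,-8)]: print(q,np.round(g(q)))
E
python3 sfit.py
```

```text
[ 3.352  4.11  -2.93  -0.008] [[0.2, -0.5], [1.0, -1.1], [-1.1, 1.3], [-0.5, 0.4], [0.1, -0.2], [-0.4, 0.0], [0.4, -0.1], [-0.1, -0.0]]
side [ 2.96  -0.632 -0.009] 3.01
top [ 4.507  3.912 -0.007] 0.24
(-15, -55, -1) [593. 441.]
(7, -55, -1) [656. 439.]
(-15, -59, 6) [584. 454.]
(7, -59, 6) [647. 452.]
(-24, 50, 6) [549. 112.]
(-24, 28, 6) [551. 181.]
(-24, -28, 6) [556. 357.]
(-24, -50, 6) [558. 426.]
(28, 50, -8) [717. 104.]
(28, 28, -8) [719. 174.]
(28, -28, -8) [724. 351.]
(28, -50, -8) [726. 421.]
```

The fit puts the stone about 3 mm up the slope and about 4 mm left of the stop, square to 0.01 rad. I'll nudge it right at its left end, then down the slope, with shut fingers.

```bash
python3 -m jog '[{"x":0,"y":0,"z":0,"spin":0.12,"grip":1},{"x":0,"y":0,"z":0,"spin":0.12,"grip":1},{"x":0,"y":0,"z":0,"spin":0.12,"grip":1},{"x":0,"y":0,"z":0,"spin":0.12,"grip":1},{"x":0,"y":0,"z":0,"spin":0.12,"grip":1},{"x":0,"y":0,"z":0,"spin":0.12,"grip":1},{"x":0,"y":0,"z":0,"spin":0.12,"grip":1},{"x":0,"y":0,"z":0,"spin":0.12,"grip":1},{"x":0,"y":0,"z":0,"spin":0.12,"grip":1},{"x":0,"y":0,"z":0,"spin":0.12,"grip":1},{"x":0,"y":0,"z":0,"spin":0.12,"grip":1},{"x":0,"y":0,"z":0,"spin":0.12,"grip":1},{"x":0,"y":0,"z":0,"spin":0.12,"grip":1},{"x":0,"y":0,"z":0,"spin":0.01,"grip":1}]' 40; python3 -m jog '[{"x":-0.34,"y":-3.6,"z":0,"spin":0,"grip":1},{"x":-0.34,"y":-3.6,"z":0,"spin":0,"grip":1},{"x":-0.34,"y":-3.6,"z":0,"spin":0,"grip":1},{"x":-0.34,"y":-3.6,"z":0,"spin":0,"grip":1},{"x":-0.34,"y":-3.6,"z":0,"spin":0,"grip":1},{"x":-0.34,"y":-3.6,"z":0,"spin":0,"grip":1},{"x":-0.34,"y":-3.6,"z":0,"spin":0,"grip":1},{"x":-0.34,"y":-3.6,"z":0,"spin":0,"grip":1},{"x":-0.34,"y":-3.6,"z":0,"spin":0,"grip":1},{"x":-0.34,"y":-3.6,"z":0,"spin":0,"grip":1},{"x":0,"y":0,"z":3.5,"spin":0,"grip":1},{"x":0,"y":0,"z":3.5,"spin":0,"grip":1},{"x":0,"y":0,"z":3,"spin":0,"grip":1},{"x":0,"y":0,"z":2,"spin":0,"grip":1},{"x":0,"y":0,"z":0.9,"spin":0,"grip":1},{"x":0,"y":0,"z":0,"spin":0,"grip":1},{"x":0,"y":0,"z":0,"spin":0,"grip":1}]'
```

```text
clock: 18.1
eef_pos: [571.1, -303.2, 199.6]
tcp_rot: [-3.141, -0.0, -0.004]
contact_force: [-0.3, 0.2, -0.6]
opening: 0.003
grasp_force: 0.0
clock: 19.52
eef_pos: [537.1, 56.0, 70.5]
tcp_rot: [-3.142, -0.0, 0.002]
contact_force: [-0.3, -0.2, 1.2]
opening: -0.001
grasp_force: 0.0
```

```bash
python3 -m jog '[{"x":0,"y":1,"z":0,"spin":0,"grip":1},{"x":0,"y":0.8,"z":0,"spin":0,"grip":1},{"x":0,"y":0.2,"z":0,"spin":0,"grip":1},{"x":0,"y":0,"z":0,"spin":0,"grip":1}]' | egrep 'eef|cont'; python3 -m jog '[{"x":0,"y":0.15,"z":0,"spin":0,"grip":1},{"x":0,"y":0.15,"z":0,"spin":0,"grip":1},{"x":0,"y":0,"z":0,"spin":0,"grip":1}]'| egrep 'eef|cont'; python3 -m jog '[{"x":0,"y":0.15,"z":0,"spin":0,"grip":1},{"x":0,"y":0.1,"z":0,"spin":0,"grip":1},{"x":0,"y":0,"z":0,"spin":0,"grip":1}]'| egrep 'eef|cont'
```

```text
eef_pos: [537.4, 34.8, 70.7]
contact_force: [-0.4, 0.7, -0.5]
eef_pos: [536.9, 32.6, 69.9]
contact_force: [0.8, 0.1, -0.5]
eef_pos: [536.8, 30.3, 69.7]
contact_force: [-0.6, -0.0, 0.5]
```

```bash
python3 -m jog '[{"x":0,"y":0.1,"z":0,"spin":0,"grip":1},{"x":0,"y":0.1,"z":0,"spin":0,"grip":1},{"x":0,"y":0,"z":0,"spin":0,"grip":1}]'| egrep 'eef|cont'; python3 -m jog '[{"x":0,"y":0.1,"z":0,"spin":0,"grip":1},{"x":0,"y":0,"z":0,"spin":0,"grip":1}]'| egrep 'eef|cont'; python3 -m jog '[{"x":0,"y":0.1,"z":0,"spin":0,"grip":1},{"x":0,"y":0,"z":0,"spin":0,"grip":1}]'| egrep 'eef|cont'
```

```text
eef_pos: [536.8, 28.2, 69.7]
contact_force: [0.7, 0.2, 0.5]
eef_pos: [536.8, 27.2, 69.7]
contact_force: [0.9, -0.6, 0.3]
eef_pos: [536.8, 26.2, 69.8]
contact_force: [0.0, 0.4, -0.5]
```

```bash
python3 -m jog '[{"x":0,"y":0.1,"z":0,"spin":0,"grip":1},{"x":0,"y":0.1,"z":0,"spin":0,"grip":1},{"x":0,"y":0,"z":0,"spin":0,"grip":1}]'| egrep 'eef|cont'; python3 -m jog '[{"x":0,"y":0.1,"z":0,"spin":0,"grip":1},{"x":0,"y":0,"z":0,"spin":0,"grip":1}]'| egrep 'eef|cont'; python3 -m jog '[{"x":0,"y":0.1,"z":0,"spin":0,"grip":1},{"x":0,"y":0,"z":0,"spin":0,"grip":1}]'| egrep 'eef|cont'
```

```text
eef_pos: [536.9, 24.3, 69.8]
contact_force: [-0.3, 2.1, -0.8]
eef_pos: [537.0, 23.9, 69.8]
contact_force: [-0.6, 5.6, -0.5]
eef_pos: [537.1, 23.5, 69.9]
contact_force: [-0.3, 10.1, 0.1]
```

The force rise with the stone's end at about y = 10 means the stone is against the end stop. Now the push down the slope.

```bash
python3 -m jog '[{"x":0,"y":-0.3,"z":0,"spin":0,"grip":1},{"x":0,"y":-0.7,"z":0,"spin":0,"grip":1},{"x":0,"y":0,"z":-3,"spin":0,"grip":1},{"x":0,"y":0,"z":-4,"spin":0,"grip":1},{"x":0,"y":0,"z":-3,"spin":0,"grip":1},{"x":1.9,"y":3,"z":0,"spin":0,"grip":1},{"x":1.9,"y":3,"z":0,"spin":0,"grip":1},{"x":0,"y":1.8,"z":0,"spin":0,"grip":1},{"x":0,"y":0,"z":0,"spin":0,"grip":1},{"x":0,"y":0,"z":3,"spin":0,"grip":1},{"x":0,"y":0,"z":3,"spin":0,"grip":1},{"x":0,"y":0,"z":2,"spin":0,"grip":1},{"x":0,"y":0,"z":0.5,"spin":0,"grip":1},{"x":0,"y":0,"z":0,"spin":0,"grip":1},{"x":0,"y":0,"z":0,"spin":0,"grip":1}]'
```

```text
clock: 22.77
eef_pos: [575.2, -45.3, 85.4]
tcp_rot: [3.142, -0.0, 0.001]
contact_force: [-0.3, 0.5, 0.9]
opening: 0.001
grasp_force: 0.0
```

```bash
python3 -m jog '[{"x":-0.26,"y":0,"z":0.17,"spin":0,"grip":1},{"x":-0.26,"y":0,"z":0.15,"spin":0,"grip":1},{"x":-0.13,"y":0,"z":0.08,"spin":0,"grip":1},{"x":-0.13,"y":0,"z":0.08,"spin":0,"grip":1},{"x":0,"y":0,"z":0,"spin":0,"grip":1}]'| egrep 'eef|cont'; python3 -m jog '[{"x":-0.1,"y":0,"z":0.05,"spin":0,"grip":1},{"x":-0.1,"y":0,"z":0.05,"spin":0,"grip":1},{"x":0,"y":0,"z":0,"spin":0,"grip":1}]'| egrep 'eef|cont'; python3 -m jog '[{"x":-0.1,"y":0,"z":0.05,"spin":0,"grip":1},{"x":0,"y":0,"z":0,"spin":0,"grip":1}]'| egrep 'eef|cont'
```

```text
eef_pos: [566.9, -45.7, 80.3]
contact_force: [0.2, -1.0, -0.2]
eef_pos: [564.9, -45.7, 78.9]
contact_force: [-0.4, 0.2, 0.5]
eef_pos: [564.2, -45.6, 78.5]
contact_force: [0.3, -0.3, 0.6]
```

```bash
python3 -m jog '[{"x":-0.1,"y":0,"z":0.04,"spin":0,"grip":1},{"x":0,"y":0,"z":0,"spin":0,"grip":1}]'| egrep 'eef|cont'; python3 -m jog '[{"x":-0.1,"y":0,"z":0.04,"spin":0,"grip":1},{"x":0,"y":0,"z":0,"spin":0,"grip":1}]'| egrep 'eef|cont'; python3 -m jog '[{"x":-0.1,"y":0,"z":0.04,"spin":0,"grip":1},{"x":0,"y":0,"z":0,"spin":0,"grip":1}]'| egrep 'eef|cont'
```

```text
eef_pos: [563.1, -45.6, 78.1]
contact_force: [1.1, 1.2, 0.8]
eef_pos: [562.5, -45.6, 77.8]
contact_force: [1.3, -0.1, 0.9]
eef_pos: [562.3, -45.6, 77.8]
contact_force: [4.5, 2.4, 3.0]
```

```bash
python3 -m jog '[{"x":-0.05,"y":0,"z":0.03,"spin":0,"grip":1},{"x":0,"y":0,"z":0,"spin":0,"grip":1}]'| egrep 'eef|cont'; python3 -m jog '[{"x":0.5,"y":0,"z":-0.3,"spin":0,"grip":1},{"x":0,"y":0,"z":-2.3,"spin":0,"grip":1},{"x":0,"y":0,"z":-3.5,"spin":0,"grip":1},{"x":0,"y":0,"z":-3.5,"spin":0,"grip":1},{"x":0,"y":0,"z":-2.7,"spin":0,"grip":0.65},{"x":1.4,"y":1.38,"z":0,"spin":0,"grip":0.65},{"x":1.4,"y":1.38,"z":0,"spin":0,"grip":0.65},{"x":1.4,"y":1.38,"z":0,"spin":0,"grip":0.65},{"x":0,"y":0,"z":0,"spin":0,"grip":0.65},{"x":0,"y":0,"z":0,"spin":0,"grip":0.65}]'
python3 - <<'E'
from h import *
f=grab_frame("side");f2=grab_frame("top")
a=crop(f["pixels"],285,200,365,275,6.4)
a0=crop(cv2.imread("pics/sideF.png"),285,200,365,275,6.4)
cv2.imwrite("pics/sideG.png",f["pixels"]);cv2.imwrite("pics/topG.png",f2["pixels"])
# stone (white>200) mask centroid/min-area rect before/after in the side view
for im in (a0,a):
    g=cv2.cvtColor(im,cv2.COLOR_BGR2GRAY); m=(g>208).astype(np.uint8)
    n,l,s,c=cv2.connectedComponentsWithStats(m); i=1+np.argmax(s[1:,4]); cn=cv2.findContours((l==i).astype(np.uint8),0,2)[0][0]
    print(s[i],c[i].round(1),cv2.approxPolyDP(cv2.convexHull(cn),9,True)[:,0].tolist())
E
```

```text
eef_pos: [562.3, -45.6, 77.7]
contact_force: [5.5, 1.5, 4.5]
clock: 25.1
eef_pos: [607.0, -87.5, 199.3]
tcp_rot: [-3.141, 0.002, -0.0]
contact_force: [-0.8, -0.8, -0.5]
opening: 0.351
grasp_force: 0.0
[205 291  27  21 246] [218.8 301.5] [[230, 295], [216, 311], [205, 305]]Traceback (most recent call last):
  File "<stdin>", line 9, in <module>
    return _wrapfunc(a, 'argmax', axis=axis, out=out, **kwds)
    return bound(*args, **kwds)
ValueError: attempt to get argmax of an empty sequence
```

```bash
python3 - <<'E'
from h import *
A,B=[cv2.cvtColor(crop(cv2.imread(f"pics/{n}.png"),285,200,365,275,6.4),cv2.COLOR_BGR2GRAY) for n in("sideF","sideG")]
print(A[230:330:30,120:260:30],B[230:330:30,120:260:30])
for g in (A,B):
  ref=np.median(g[240:300:5,150:220:5])
  for th in (0.92,):
    m=cv2.morphologyEx((g>ref*th).astype(np.uint8),cv2.MORPH_OPEN,np.ones((15,15)))
    l=cv2.connectedComponents(m)[1]; cn=cv2.findContours((l==l[270,180]).astype(np.uint8),0,2)[0][0]
    print(ref,cv2.contourArea(cn),np.int32(cv2.boxPoints(cv2.minAreaRect(cn))).tolist(),cv2.approxPolyDP(cv2.convexHull(cn),10,True)[:,0].tolist())
E
```

```text
[[208 209 208 207 166]
 [208 208 208 209 208]
 [153 208 209 208 208]
 [112 154 208 207 160]] [[204 199 159 149 153]
 [178 147 147 147 147]
 [145 146 148 147 148]
 [104 144 147 148 143]]
208.0 19362.0 [[39, 197], [120, 118], [278, 278], [197, 358]] [[68, 170], [159, 171], [263, 263], [271, 286], [181, 341], [77, 234]]
147.0 99592.5 [[-99, 81], [365, -36], [467, 363], [2, 481]] [[373, 24], [403, 113], [423, 251], [361, 378], [332, 398], [0, 473], [0, 111], [222, 0], [301, 0]]
```

```bash
cat > prof.py <<'E'
from h import *
import sys
cs=load();R,t=seatT(np.load("seat.npy"))
xs=np.arange(-32,38,2.)
print("x   ",xs.astype(int).tolist())
for n in sys.argv[1:]:
    v="side" if n.startswith("side") else "top"
    im=cv2.GaussianBlur(cv2.imread(f"pics/{n}.png",0),(3,3),0).astype(np.float32)
    for y in (15,0,-15,-25):
        p=np.array([proj(cs[v],R@np.array([x,y,8.])+t)[0] for x in xs],np.float32)
        print(n,y,cv2.remap(im,p[:,:1],p[:,1:],cv2.INTER_LINEAR)[:,0].astype(int).tolist())
E
python3 prof.py sideF sideG topF topG
```

```text
x    [-32, -30, -28, -26, -24, -22, -20, -18, -16, -14, -12, -10, -8, -6, -4, -2, 0, 2, 4, 6, 8, 10, 12, 14, 16, 18, 20, 22, 24, 26, 28, 30, 32, 34, 36]
sideF 15 [142, 139, 143, 148, 151, 147, 142, 147, 164, 186, 200, 205, 207, 207, 207, 207, 208, 208, 208, 208, 208, 207, 207, 207, 207, 206, 202, 194, 181, 169, 160, 157, 155, 155, 155]
sideF 0 [111, 116, 121, 125, 128, 128, 130, 140, 163, 185, 200, 206, 207, 208, 208, 208, 208, 208, 208, 208, 208, 208, 207, 207, 207, 206, 203, 195, 181, 168, 159, 155, 154, 154, 154]
sideF -15 [122, 120, 113, 112, 111, 111, 114, 132, 159, 185, 200, 205, 207, 208, 208, 208, 208, 208, 208, 208, 207, 208, 208, 208, 207, 206, 202, 193, 179, 166, 157, 154, 154, 154, 153]
sideF -25 [140, 124, 112, 106, 104, 105, 112, 131, 161, 188, 200, 205, 207, 207, 208, 208, 208, 208, 208, 208, 208, 207, 207, 207, 207, 206, 202, 193, 179, 165, 156, 154, 154, 153, 153]
sideG 15 [136, 133, 135, 137, 137, 141, 152, 164, 171, 171, 171, 173, 174, 177, 178, 179, 178, 177, 177, 178, 180, 183, 184, 184, 184, 183, 183, 179, 170, 161, 155, 153, 151, 151, 151]
sideG 0 [105, 111, 11
[... 1290 characters left out ...]
41, 137, 133, 132, 132, 132, 132, 132, 131, 129, 127, 125, 124, 124, 125, 124, 122, 121, 121, 122, 126, 133, 138, 135, 125, 116, 111, 110, 111, 111, 112, 113, 112]
topG 0 [141, 140, 139, 138, 137, 137, 136, 135, 135, 136, 135, 134, 134, 134, 134, 133, 129, 123, 116, 111, 111, 111, 111, 111, 111, 109, 102, 92, 84, 76, 71, 69, 68, 67, 67]
topG -15 [144, 144, 145, 145, 145, 145, 145, 145, 144, 142, 141, 141, 141, 142, 140, 136, 127, 117, 110, 109, 109, 108, 108, 109, 111, 109, 100, 91, 86, 87, 95, 106, 112, 114, 114]
topG -25 [149, 150, 151, 150, 149, 148, 148, 149, 149, 149, 149, 149, 149, 147, 142, 131, 120, 113, 110, 109, 109, 109, 110, 110, 110, 106, 97, 88, 85, 90, 100, 108, 111, 112, 112]
```

The stone's lower edge moved from about −16 to −20 mm, so it is seated at x ≈ 0 and parallel along its length. Next I'll take the pin.

```bash
python3 -m jog '[{"x":0.2,"y":0,"z":3,"spin":0,"grip":0.65},{"x":0,"y":0,"z":2,"spin":0,"grip":0.65},{"x":0,"y":0,"z":1.2,"spin":0,"grip":0.65},{"x":0,"y":0,"z":0.8,"spin":0,"grip":0.65},{"x":0,"y":0,"z":0.2,"spin":0,"grip":0.65},{"x":0,"y":0,"z":0,"spin":0,"grip":0.65},{"x":0,"y":0,"z":0,"spin":0,"grip":0.65}]'; python3 -m jog '[{"x":0,"y":0,"z":0,"spin":0,"grip":0.8},{"x":0,"y":0,"z":0,"spin":0,"grip":0.9},{"x":0,"y":0,"z":0,"spin":0,"grip":1},{"x":0,"y":0,"z":0,"spin":0,"grip":1},{"x":0,"y":0,"z":0,"spin":0,"grip":1},{"x":0,"y":0,"z":0,"spin":0,"grip":1}]' 25
python3 - <<'E'
import numpy as np
a=np.linspace(1.13,0.22,19); p=np.c_[40+58*np.sin(a),-70+58*np.cos(a)]
w=np.c_[p[:,0]*np.cos(np.pi/6),p[:,1],p[:,0]*.5]; d=np.diff(w,axis=0)/10*[1,-1,-1]
print(d.round(2).tolist())
E
```

```text
clock: 25.78
eef_pos: [610.2, -87.0, 128.9]
tcp_rot: [3.141, -0.001, 0.001]
contact_force: [0.1, -0.2, 0.7]
opening: 0.351
grasp_force: 0.0
clock: 26.28
eef_pos: [610.4, -87.5, 129.0]
tcp_rot: [3.141, -0.002, 0.001]
contact_force: [-1.2, -3.3, 5.9]
opening: 0.122
grasp_force: 24.6
[[-0.11, -0.26, 0.07], [-0.13, -0.25, 0.07], [-0.14, -0.25, 0.08], [-0.15, -0.24, 0.08], [-0.16, -0.23, 0.09], [-0.17, -0.22, 0.1], [-0.18, -0.21, 0.1], [-0.19, -0.2, 0.11], [-0.19, -0.19, 0.11], [-0.2, -0.18, 0.12], [-0.21, -0.17, 0.12], [-0.22, -0.15, 0.13], [-0.22, -0.14, 0.13], [-0.23, -0.13, 0.13], [-0.23, -0.11, 0.14], [-0.24, -0.1, 0.14], [-0.24, -0.09, 0.14], [-0.25, -0.07, 0.14]]
```

```bash
python3 -m jog '[{"x":-0.11,"y":-0.26,"z":0.07,"spin":0,"grip":1},{"x":-0.13,"y":-0.25,"z":0.07,"spin":0,"grip":1},{"x":-0.14,"y":-0.25,"z":0.08,"spin":0,"grip":1},{"x":-0.15,"y":-0.24,"z":0.08,"spin":0,"grip":1},{"x":-0.16,"y":-0.23,"z":0.09,"spin":0,"grip":1},{"x":-0.17,"y":-0.22,"z":0.10,"spin":0,"grip":1},{"x":-0.18,"y":-0.21,"z":0.10,"spin":0,"grip":1},{"x":-0.19,"y":-0.20,"z":0.11,"spin":0,"grip":1},{"x":-0.19,"y":-0.19,"z":0.11,"spin":0,"grip":1},{"x":-0.20,"y":-0.18,"z":0.12,"spin":0,"grip":1}]'; python3 -m jog '[{"x":-0.21,"y":-0.17,"z":0.12,"spin":0,"grip":1},{"x":-0.22,"y":-0.15,"z":0.13,"spin":0,"grip":1},{"x":-0.22,"y":-0.14,"z":0.13,"spin":0,"grip":1},{"x":-0.23,"y":-0.13,"z":0.13,"spin":0,"grip":1},{"x":-0.23,"y":-0.11,"z":0.14,"spin":0,"grip":1},{"x":-0.24,"y":-0.10,"z":0.14,"spin":0,"grip":1},{"x":-0.24,"y":-0.09,"z":0.14,"spin":0,"grip":1},{"x":0,"y":0,"z":0,"spin":0,"grip":1},{"x":0,"y":0,"z":0,"spin":0,"grip":1}]'
```

```text
clock: 27.12
eef_pos: [593.2, -64.7, 118.9]
tcp_rot: [3.141, 0.0, 0.001]
contact_force: [-1.8, -1.5, 4.0]
opening: 0.128
grasp_force: 25.3
clock: 27.87
eef_pos: [576.3, -55.9, 108.8]
tcp_rot: [3.142, 0.002, 0.001]
contact_force: [-4.4, -2.3, 3.2]
opening: 0.121
grasp_force: 24.6
```

```bash
python3 -m jog '[{"x":-0.2,"y":-0.05,"z":0.12,"spin":0,"grip":1},{"x":-0.2,"y":-0.04,"z":0.12,"spin":0,"grip":1},{"x":0,"y":0,"z":0,"spin":0,"grip":1},{"x":0,"y":0,"z":0,"spin":0,"grip":0.85},{"x":0,"y":0,"z":0,"spin":0,"grip":0.7},{"x":0,"y":0,"z":0,"spin":0,"grip":0.6},{"x":0,"y":0,"z":0,"spin":0,"grip":0.6},{"x":0,"y":0,"z":0,"spin":0,"grip":0.6}]'; python3 -m jog '[{"x":0,"y":0,"z":-1,"spin":0,"grip":0.6},{"x":0,"y":0,"z":-3,"spin":0,"grip":0.6},{"x":0,"y":0,"z":-3,"spin":0,"grip":0.6},{"x":0,"y":0,"z":-3,"spin":0,"grip":0.6},{"x":0,"y":3,"z":0,"spin":0,"grip":0.6},{"x":0,"y":4,"z":0,"spin":0,"grip":0.6},{"x":0,"y":4,"z":0,"spin":0,"grip":0.6},{"x":0,"y":4,"z":0,"spin":0,"grip":0.6},{"x":0,"y":4,"z":0,"spin":0,"grip":0.6},{"x":0,"y":4,"z":0,"spin":0,"grip":0.6},{"x":0,"y":2,"z":0,"spin":0,"grip":0.6},{"x":0,"y":0,"z":0,"spin":0,"grip":0.6}]'
python3 - <<'E'
from h import *
for n in("side","top"): cv2.imwrite(f"pics/{n}H.png",grab_frame(n)["pixels"])
cs=load();R,t=seatT(np.load("seat.npy"))
# pin dark-spot: mean brightness at predicted pin position for various angles, before (F: back) and now
for v in("side","top"):
  for n in("F","H"):
    im=cv2.imread(f"pics/{v}{n}.png",0); o=[]
    for a in np.arange(0,1.2,.1):
        p=[proj(cs[v],R@np.array([40+58*np.sin(a),-70+58*np.cos(a),z])+t)[0] for z in (10,18,26)]
        o.append(int(np.mean([im[int(round(q[1])),int(round(q[0]))] for q in p])))
    print(v,n,o)
E
python3 prof.py sideH topH
```

```text
clock: 28.53
eef_pos: [573.5, -54.8, 106.8]
tcp_rot: [-3.141, 0.0, 0.001]
contact_force: [0.1, 0.1, -0.8]
opening: 0.399
grasp_force: 0.0
clock: 29.53
eef_pos: [573.5, -309.4, 207.7]
tcp_rot: [3.14, -0.001, -0.003]
contact_force: [0.2, 0.1, -0.7]
opening: 0.401
grasp_force: 0.0
side F [154, 155, 155, 153, 153, 154, 154, 151, 142, 141, 107, 55]
side H [147, 80, 64, 142, 153, 152, 153, 153, 151, 152, 148, 138]
top F [117, 114, 112, 111, 112, 117, 114, 115, 115, 115, 89, 54]
top H [58, 57, 41, 44, 100, 114, 113, 114, 112, 113, 113, 113]
x    [-32, -30, -28, -26, -24, -22, -20, -18, -16, -14, -12, -10, -8, -6, -4, -2, 0, 2, 4, 6, 8, 10, 12, 14, 16, 18, 20, 22, 24, 26, 28, 30, 32, 34, 36]
sideH 15 [139, 137, 138, 140, 142, 152, 172, 191, 202, 206, 206, 207, 207, 207, 207, 207, 207, 207, 207, 207, 207, 207, 206, 205, 204, 200, 194, 185, 175, 165, 158, 156, 154, 154, 154]
sideH 0 [107, 113, 118, 121, 125, 142, 167, 189, 201, 206, 207, 207, 207, 207, 207, 207, 207, 207, 207, 207, 207, 207, 206, 206, 203, 194, 182, 169, 157, 153, 151, 152, 152, 153, 153]
sideH -15 [109, 109, 108, 110, 117, 13
[... 363 characters left out ...]
16, 118, 133, 151, 160, 161, 161, 161, 161, 161, 162, 162, 161, 160, 161, 162, 162, 162, 162, 162, 158, 149, 134, 123, 118, 116, 115, 114, 114, 115, 114]
topH 0 [116, 116, 115, 114, 112, 116, 131, 151, 159, 160, 160, 161, 161, 161, 160, 160, 161, 161, 161, 161, 160, 161, 161, 161, 159, 154, 140, 121, 106, 98, 97, 97, 99, 102, 105]
topH -15 [127, 127, 126, 122, 115, 114, 124, 144, 158, 161, 161, 161, 162, 162, 161, 161, 161, 161, 161, 162, 162, 162, 162, 161, 161, 153, 138, 123, 116, 111, 109, 107, 105, 96, 79]
topH -25 [122, 122, 122, 119, 114, 114, 125, 144, 157, 161, 161, 161, 161, 162, 162, 162, 161, 161, 161, 161, 160, 160, 161, 162, 161, 153, 138, 123, 116, 113, 113, 114, 115, 115, 115]
```

```bash
python3 - <<'E'
from h import *
cs=load();R,t=seatT(np.load("seat.npy"))
for sg in(-1,1):
  ys=np.arange(48,70,2.)*sg
  for n in("F","H"):
    im=cv2.imread(f"pics/top{n}.png",0).astype(np.float32)
    p=np.array([proj(cs["top"],R@np.array([-2.,y,8])+t)[0] for y in ys],np.float32)
    print(n,ys.astype(int).tolist(),cv2.remap(im,p[:,:1],p[:,1:],cv2.INTER_LINEAR)[:,0].astype(int).tolist())
print(sense()["contact_force"])
E
```

```text
F [-48, -50, -52, -54, -56, -58, -60, -62, -64, -66, -68] [163, 157, 101, 107, 111, 115, 149, 134, 98, 109, 116]
H [-48, -50, -52, -54, -56, -58, -60, -62, -64, -66, -68] [162, 161, 158, 129, 108, 110, 149, 136, 94, 111, 119]
F [48, 50, 52, 54, 56, 58, 60, 62, 64, 66, 68] [162, 162, 161, 162, 161, 139, 114, 112, 115, 109, 111]
H [48, 50, 52, 54, 56, 58, 60, 62, 64, 66, 68] [161, 162, 162, 154, 133, 115, 114, 117, 117, 111, 112]
[-0.00161094  0.91003124  0.22114625]
```

```bash
python3 -c "
from rig import *
print(sign_off())"
```

```text
the job is handed in; nothing more can be done
None
```

The job is handed in: the stone lies flat on the bed against the ledge, about 1 mm from the end stop, and the arm is clamped on it at roughly 0.15–0.2 rad. Those figures come from my camera measurements; the hand-in returned no verdict.

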